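Check the germination dish with the contact probe

TASK

Lift the lid off the round germination dish by its knob and set it down gently, flat on the empty square mat. Then take the spring-tipped contact probe (the thick grey handle) out of its stand and press its tip lightly on the cross inside the small ring marked on the sloping metal plate in the dish, the probe square to the plate and the spring tip pushed in about half-way. Finish holding it there, steady, without letting go; leave the other things where they are.

Things in the scene. Friction and masses are not known exactly. Their poses are not given: they have to be found in the camera images.
- lid_knob (a point): Grip point of the dish lid's knob: upright black cylinder at the lid's centre, 28 mm in diameter, 38 mm tall. The point is on its axis, 14 mm below its top, 24 mm above the lid's upper face and 38 mm above the underside of the lid's plug, on which the lid stands when set down. z = up when the lid is flat.
- lid: The loose lid: grey plastic disc 168 mm across, 6 mm thick, about 250 g, with a plug below it (142 mm across, 8 mm deep). Origin: centre of the plug's underside, 38 mm below lid_knob. At the start it rests on the dish rim, the plug inside with 4 to 5 mm side play: lift it straight up.
- mat: Thin black rubber mat, 180 x 180 x 3 mm, fixed and empty on the bench between dish and stand, for the lid; origin at the centre of its underside, on the bench top. Its sides lie along its x and y.
- dish: Round open grey plastic dish, fixed, 160 mm across at the rim, 75 mm high, wall 4 mm; origin at the centre of its underside on the bench. Left or right of the mat. It holds the sloping plate.
- plate: Round aluminium plate, 142 mm across, fixed inside the dish, hidden under the lid at first. It slopes 18 degrees: lowest at its -x side (roughly towards the robot), highest at +x. Origin: centre of its upper face, 36 mm above the bench; z = normal of its upper face. Thin sowing lines are engraved on it.
- spot (a point): The marked spot: a small cross inside an engraved dark ring (25 mm mean diameter) on the plate's upper face, 22 mm from the plate's centre along plate +y. Origin at the cross, on the surface, 39 mm below the level of the rim; z = the plate's outward normal, x = up the slope.
- probe_grip (a point): Middle of the contact probe's handle, a plain grey upright cylinder with a black band at its foot, 28 mm in diameter, 70 mm long (35 mm above and below this point). z = along the probe's axis, from tip to handle; the face of the tip's foot is 120 mm from this point along -z while the spring is out.
- probe: The same probe, loose, 100 g; origin on its axis at the handle's lower end, 35 mm below probe_grip. Below it a steel shaft 9 mm thick, ending in a spring-loaded tip with a flat copper foot 10 mm across. It stands upright in one hole of the stand, handle resting on the stand's top; lift it straight up by 100 mm to clear it.
- tip_end (a point): Centre of the flat face of the probe's spring-loaded foot, which touches the plate; z along the probe's axis, towards the handle. The foot slides with the spring.
- plunger (a joint): How far the spring tip is pushed into the probe, m: 0 out, 0.015 fully in. Spring 400 N/m without preload: half-way (7.5 mm) is 3 N.
- stand: Black plastic stand, fixed, 60 x 160 mm, 95 mm high, with two 15 mm holes in its top board at 45 mm either way from its centre along its y: one holds the probe, the other a smaller wooden dibber (top 147 mm above the bench) that stays. Origin: centre of its underside on the bench. Across the mat from the dish.
There are look-alikes about, which are no part of the job. What is shaped like the lid but orange is not meant.

How it is judged:
By the outcome, as a careful person would: the job done as asked, in the order asked, and still so for the second after the job is handed in, while the arm keeps its last pose, push and grip.
It also fails if it takes over 66 s, if anything falls off the work surface, if the arm or the gripper's body presses on something with over 40 N, if the wrist force passes 120 N, or if a joint passes its speed limit or range.

ROBOT

A 7-joint arm with a two-finger parallel gripper is mounted at the origin on the work surface. World frame = base frame: x ahead of the robot, y to its left, z up, the work surface at z = 0. Lengths are in m, angles in rad, forces in N, time in s.
With the tool pointing down it reaches from about 0.4 to 0.875 m from the base axis. Payload 4.4 kg.
Tool frame: the origin (TCP) lies at the very end of the fingers, on their centre line; the grasp point (between the pads) lies 19 mm behind it; z points along the fingers, y is the direction in which the jaws open and shut (so a half turn about z gives the same grasp; the last joint's range is limited). The gripper opens to 85 mm and grips with 20 to 120 N. Pads are 22 mm wide; open, the fingers measure 114 mm over their backs; the gripper's body (76 mm by 85 mm) begins 54 mm behind the grasp point. The pads swing forward as they close: fully open they stand 13 mm farther back than shut.
Start: joints at [1.072, 0.628, 0.038, 1.517, -0.027, 0.996, -0.02], TCP at [0.273, -0.59, 0.231] pointing down, gripper open.
Joint ranges: [-3.06, 3.06], [-0.37, 2.12], [-1.25, 1.32], [0.18, 2.47], [-1.1, 4.24], [0.23, 1.98], [-2.94, 2.94]. Speed limits (rad/s): [2.57, 2.57, 3.14, 3.14, 3.14, 3.14, 3.14].

INTERFACE

Orientations are given as a 3x3 rotation matrix whose columns are the frame's x, y, z axes.
In Python, from station import * gives the robot as it stands. The module is installed in compiled form; this text tells all that it offers. Calls block until the motion is done:
- movep(position, orientation): joint-space move of the TCP to a pose.
- move_l(position, rotation=None, vel=0.15): straight line of the TCP; rotation=None keeps the orientation; vel is the mean speed in m/s.
- goto_joints(angles): joint-space move.
- gripper_to(opening, f_grip=None): finger opening in m; f_grip is the grip in N (None keeps the last); returns when the fingers have stopped.
- wait(seconds).
- solve_ik(position, orientation): joint angles nearest the present ones, or None.
- get_state(): the state.
- camera(name): name is "side" or "top"; returns the picture (480x640x3 uint8, red, green, blue); there is no depth.
- camera_params(name): a dict with "fx", "fy", "cx", "cy" (pixels), "dist" ([k1, k2, p1, p2, k3] as OpenCV has them; the pictures are not rectified), "R" (3x3) and "t" (3): a world point X has camera coordinates R X + t. Camera axes: x right, y down, z forward; pixel columns grow to the right and rows downward; lengths in m; the calibration is good to about 2 mm. A picture is of the moment at which its call begins. camera_params takes no time and is no camera call.
A pose or a line that the arm cannot do raises PlanningError and nothing moves.
- sign_off(): hands the job in, once; it reports no verdict.
Trained networks look in the newest picture that a camera, given by its name, has taken for a name from the list of things; names that differ only in an ending like _2 or _b are one class to them, and where a whole thing is asked for, a point or a joint stands for the part that bears it (a point fixed in the world has none). Each returns a list of dicts, best first, with "conf" (0 to 1); they miss things now and then, are a little off and sometimes report something else, mostly with a low value. They report only what shows in the picture. A call takes as long as a camera call. They do not tell look-alikes from the thing itself.
- spot_in(query, camera): "extent" ([left, top, width, height] in pixels, round what is visible of it).
- masks_of(query, camera): "region" (480x640 bool, what is visible of it) and "extent" ([left, top, width, height] in pixels, round what is visible of it).
- tip_of(query, camera): "point" ([column, row] in pixels: a listed point, or the origin of a listed thing).
The state is a dict: "time": time; "joint_positions": joint angles; "joint_vel": joint speeds; "tau": joint torques, N m; "tool_pos": TCP position; "tcp_rot": TCP orientation; "force": force on the tool from outside, world axes, zero at the start; "wrist_torque": the same for the moment, N m; "grip_width": finger opening in m.
Only numpy, scipy, OpenCV 4.12 (cv2) and the standard library are available. Lean on these libraries where they do the work, as an engineer would, in place of code of your own. Each camera call takes 0.05 s, during which the arm holds its last target.

## Working session

There is one attempt and no reset: what is moved stays moved. The work goes in short steps, each a Python script; the robot and the scene stay as the last script left them, time stands still between calls to the robot, and variables do not carry over. Pictures are saved under pics/ and viewed, and the job is handed in when it is done.

```bash
mkdir -p pics; python3 - <<'E'
from station import *
import cv2
for c in ("side","top"):
    im=camera(c); cv2.imwrite(f"pics/{c}0.png",im[:,:,::-1])
    p=camera_params(c); print(c,{k:(v.tolist() if hasattr(v,'tolist') else v) for k,v in p.items()})
    for q in ("lid_knob","mat","probe_grip","dish","stand","lid"):
        print(q,[(d['conf'],[round(float(x),1) for x in d['point']]) for d in tip_of(q,c)][:4])
s=get_state();print(s)
E
```

```text
side {'fx': 620.7815629523731, 'fy': 620.7815629523731, 'cx': 318.1256930122097, 'cy': 234.10885912531228, 'dist': [0.06869964220607258, 0.0, 0.0, 0.0, 0.0], 'R': [[-0.8600725292430597, -0.510026219571931, -0.012186049015596742], [-0.3148602629846033, 0.5494498184705413, -0.773930172416062], [0.4014203024695096, -0.6617991782496057, -0.6331536846875597]], 't': [0.38297174030713727, 0.2067663179862434, 1.1195465309846326]}
lid_knob [(0.86, [206.2, 285.1]), (0.74, [271.9, 416.5]), (0.66, [335.5, 184.0]), (0.47, [293.0, 257.1])]
mat [(0.97, [292.8, 254.7])]
probe_grip [(0.58, [338.3, 142.8])]
dish [(0.93, [207.7, 324.4]), (0.16, [200.3, 298.9])]
stand [(0.79, [339.4, 177.9])]
lid [(0.65, [273.1, 429.6]), (0.58, [200.6, 299.7])]
top {'fx': 512.8783390145107, 'fy': 512.8783390145107, 'cx': 315.7121748880558, 'cy': 236.44811288996928, 'dist': [-0.11950286025219221, 0.0, 0.0, 0.0, 0.0], 'R': [[-0.01882039014976404, -0.9998187169472544, 0.0028855080240482328], [-0.9883841545521566, 0.01816968611131886, -0.15088613434254058], [0.15080635246842133, -0.005691726325318743, -0.9885469378368474]],
[... 389 characters left out ...]
      0.99629397, -0.02000157]), 'joint_vel': array([-0.00235094, -0.00178192, -0.00040322,  0.00082692, -0.00074751,
       -0.00094021,  0.00031419]), 'tau': array([ 4.46191898e-04, -5.63108861e+01,  1.22522827e+00, -1.93746722e+01,
        1.08374280e-02,  1.64479887e-03,  3.64943855e-05]), 'tool_pos': array([ 0.27265032, -0.59007482,  0.23133354]), 'tcp_rot': array([[ 9.07812326e-01,  4.19376654e-01,  5.68819734e-05],
       [ 4.19376656e-01, -9.07812326e-01, -2.70259014e-05],
       [ 4.03041245e-05,  4.83894183e-05, -9.99999998e-01]]), 'force': array([ 0.25719354,  0.87297363, -0.14787884]), 'wrist_torque': array([0.00177178, 0.02913637, 0.04835806]), 'grip_width': 0.08571073089552435}
```

View pics/side0.png

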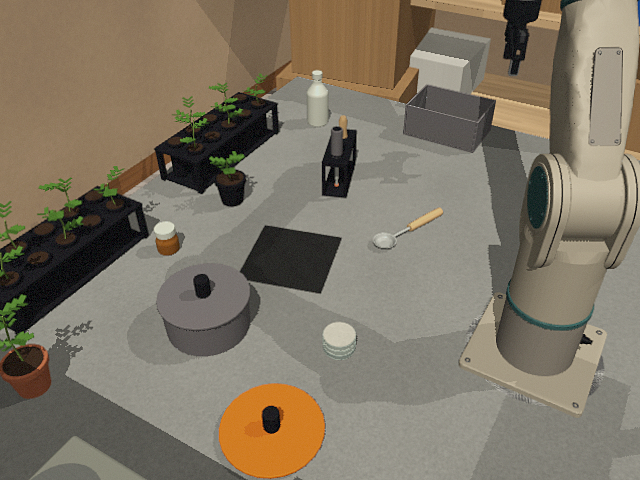

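View pics/top0.png

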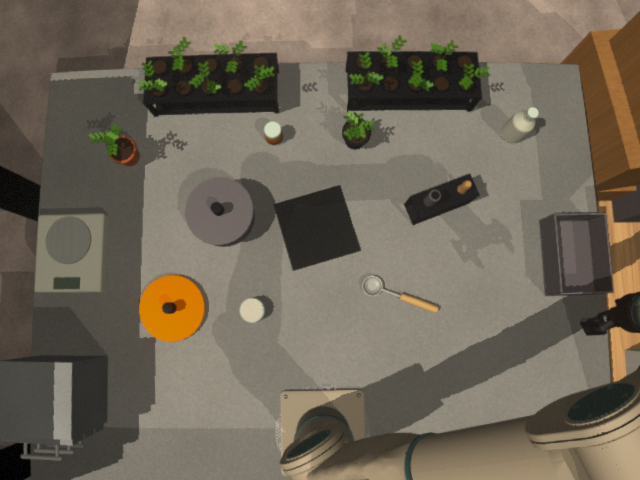

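```bash
cat > h.py <<'E'
import numpy as np, cv2
from station import *
def cam(c):
    p=camera_params(c); K=np.array([[p['fx'],0,p['cx']],[0,p['fy'],p['cy']],[0,0,1.]])
    return K,np.array(p['dist'],float),np.array(p['R']),np.array(p['t'])
def ray(c,uv):
    K,d,R,t=cam(c); n=cv2.undistortPoints(np.array(uv,float).reshape(-1,1,2),K,d).reshape(-1,2)
    return -R.T@t, np.c_[n,np.ones(len(n))]@R
def onz(c,uv,z):
    o,r=ray(c,uv); return o+r*((z-o[2])/r[:,2])[:,None]
def proj(c,X):
    K,d,R,t=cam(c); return cv2.projectPoints(np.array(X,float).reshape(-1,1,3),cv2.Rodrigues(R)[0],t,K,d)[0].reshape(-1,2)
def tri(a,b):
    A=[];y=[]
    for c,uv in (("side",a),("top",b)):
        o,r=ray(c,[uv]);r=r[0]/np.linalg.norm(r[0]);P=np.eye(3)-np.outer(r,r);A.append(P);y.append(P@o)
    return np.linalg.lstsq(np.vstack(A),np.hstack(y),rcond=None)[0]
def save(c,n):
    im=camera(c); cv2.imwrite(f"pics/{n}.png",im[:,:,::-1]); return im
E
python3 - <<'E'
from h import *
np.set_printoptions(precision=4,suppress=True)
print("knob",onz("side",[[206.2,285.1]],.105),onz("top",[[214.8,205.2]],.105),tri([206.2,285.1],[214.8,205.2]))
print("probe",onz("side",[[338.3,142.8]],.130),onz("top",[[431.5,201.4]],.130),tri([338.3,142.8],[431.5,201.4]))
for c in("side","top"):
    im=cv2.imread(f"pics/{c}0.png"); camera(c)
    for q,z in(("mat",.003),("lid",.081),("lid_knob",.1),("probe",.13),("probe_grip",.13),("stand",.095)):
        for d in masks_of(q,c)[:3]:
            m=d['region'].astype(np.uint8)
            cs=max(cv2.findContours(m,0,2)[0],key=cv2.contourArea)
            e=cv2.minAreaRect(cs); print(c,q,round(d['conf'],2),d['extent'],e)
            if q in("mat",):
                ap=cv2.approxPolyDP(cs,6,True).reshape(-1,2); P=onz(c,ap,z);print(P[:,:2],P.mean(0))
            if q=="lid" and len(cs)>5:
                P=onz(c,cs.reshape(-1,2),z)[:,:2].astype(np.float32); print(cv2.fitEllipse(P), cv2.minEnclosingCircle(P))
E
```

```text
knob [[0.532  0.2415 0.105 ]] [[0.5487 0.2462 0.105 ]] [0.5419 0.2422 0.1031]
probe [[ 0.5454 -0.2629  0.13  ]] [[ 0.5432 -0.2651  0.13  ]] [ 0.5447 -0.2647  0.1291]
side mat 0.83 [243.4, 220.8, 98.4, 70.4] ((290.3100891113281, 258.4669494628906), (93.55229187011719, 58.98419952392578), 9.865806579589844)
[[ 0.6156 -0.0526]
 [ 0.5775  0.0906]
 [ 0.5508  0.11  ]
 [ 0.3997  0.0695]
 [ 0.4449 -0.0977]] [0.5177 0.024  0.003 ]
side lid 0.94 [151.2, 260.5, 99.6, 71.9] ((203.15347290039062, 296.53466796875), (65.57295227050781, 95.12554931640625), 84.2894058227539)
((0.5392367243766785, 0.24485374987125397), (0.1670115739107132, 0.16831783950328827), 47.044254302978516) ((0.5398175120353699, 0.24449604749679565), 0.08593928813934326)
side lid 0.75 [218.4, 382.5, 104.9, 97.5] ((271.5, 430.5), (95.0, 105.0), 90.0)
((0.27995118498802185, 0.4091889262199402), (0.15130294859409332, 0.15523061156272888), 41.47150421142578) ((0.27947723865509033, 0.4093279540538788), 0.07941941916942596)
side lid 0.57 [331.6, 126.8, 9.4, 58.0] ((336.5, 142.5), (33.0, 13.0), 90.0)
((0.5904894471168518, -0.336174458
[... 1374 characters left out ...]
38126277923584) ((0.308228999376297, 0.35338345170021057), 0.07969281822443008)
top lid_knob 0.65 [182.4, 172.6, 71.1, 74.7] ((218.7500457763672, 210.25003051757812), (66.46803283691406, 68.58935546875), 45.0)
top lid_knob 0.65 [138.3, 276.3, 67.6, 63.9] ((171.5, 308.0), (66.0, 65.0), 90.0)
top probe 0.56 [422.4, 189.7, 16.4, 21.0] ((431.2500305175781, 197.24998474121094), (12.020814895629883, 19.798988342285156), 45.0)
top probe_grip 0.79 [422.8, 190.9, 18.9, 18.5] ((431.7500305175781, 197.74998474121094), (13.435027122497559, 21.21320343017578), 45.0)
top stand 0.71 [401.8, 172.1, 77.0, 49.6] ((440.929443359375, 198.325927734375), (28.603681564331055, 73.11221313476562), 67.93209838867188)
```

```bash
cat >> h.py <<'E'
def R_of(z,jaw):
    z=np.array(z,float);z/=np.linalg.norm(z); y=np.array(jaw,float); y-=z*(y@z); y/=np.linalg.norm(y)
    return np.c_[np.cross(y,z),y,z]
def down(a): return R_of([0,0,-1],[np.cos(a),np.sin(a),0])
def F(n=5):
    f=[]
    for i in range(n): wait(0.02); f.append(get_state()['force'])
    return np.mean(f,0)
np.set_printoptions(precision=4,suppress=True)
E
python3 - <<'E'
from h import *
print("dib",onz("top",[[464,186]],.147),onz("side",[[344,117]],.147), proj("top",[[.545,-.2645,.13],[.545,-.2645,.165]]))
for a in np.deg2rad([-90,-65,-40,-15,15,40,65,90,115,140,165,190]):
    a_=[solve_ik([.5405,.2433,z],down(a)) for z in(.086,.2)]
    b_=[solve_ik([.509,.0065,z],down(a)) for z in(.022,.2)]
    c_=[solve_ik([.545,-.2645,z],down(a)) for z in(.111,.3)]
    d_=solve_ik(np.array([.5405,.2433,.2]),R_of([np.sin(.314),0,-np.cos(.314)],[np.cos(a),np.sin(a),0]))
    print(round(np.rad2deg(a)),[x is not None for x in a_+b_+c_+[d_]],a_[0] if a_[0] is not None else'',d_)
E
```

```text
dib [[ 0.5751 -0.34    0.147 ]] [[ 0.5776 -0.3481  0.147 ]] [[431.1928 200.6378]
 [434.6278 197.2647]]
-90 [True, True, True, True, True, True, True] [-0.5716  0.7433  0.162   1.8057 -0.1923  0.6079 -1.8641] [-0.6842  0.4849  0.1643  1.9952  0.218   0.4063 -2.3088]
-65 [True, True, True, True, True, True, True] [-0.5019  0.737   0.0503  1.8035 -0.0597  0.6025 -1.5499] [-0.5658  0.4796 -0.0045  1.9919  0.4112  0.4355 -2.0766]
-40 [True, True, True, True, True, True, True] [-0.4355  0.736  -0.0554  1.8014  0.0654  0.606  -1.2285] [-0.478   0.4816 -0.1292  1.9894  0.5355  0.4653 -1.7641]
-15 [True, True, True, True, True, True, True] [-0.3706  0.7395 -0.1587  1.7994  0.1851  0.6171 -0.9017] [-0.4117  0.4865 -0.2237  1.9876  0.6202  0.4922 -1.3954]
15 [True, True, True, True, True, True, True] [-0.2971  0.7491 -0.277   1.7971  0.3175  0.6391 -0.4984] [-0.3611  0.4924 -0.2961  1.9862  0.6803  0.5151 -0.9022]
40 [True, True, True, True, True, True, True] [-0.2388  0.7613 -0.372   1.7953  0.4192  0.6637 -0.1535] [-0.3803  0.4899 -0.2686  1.9867  0.658   0.5062 -0.4331]
65 [True, True, True,
[... 254 characters left out ...]
 0.5058 -0.4138  1.9839  0.7701  0.5567  0.3114]
115 [True, True, True, True, True, True, True] [ 0.0419  0.9015 -0.8798  1.787   0.8808  0.9004  0.7601] [-0.2692  0.508  -0.43    1.9836  0.7818  0.5629  0.7182]
140 [True, True, True, True, True, True, True] [ 0.1211  0.9876 -1.0625  1.7848  1.016   1.0311  1.0925] [ 0.012   0.6164 -0.8786  1.9762  1.058   0.7833  0.9079]
165 [True, True, True, True, True, True, True] [ 0.1211  0.9876 -1.0625  1.7848  1.016   1.0311  1.5289] [ 0.1052  0.692  -1.0605  1.9739  1.1519  0.908   1.2818]
190 [True, True, True, True, True, True, True] [-0.8066  0.8117  0.5579  1.8127 -0.6354  0.7038 -2.8559] [ 0.1052  0.692  -1.0605  1.9739  1.1519  0.908   1.7398]
```

```bash
python3 - <<'E'
from h import *
R=down(np.deg2rad(15))
movep([.5405,.2433,.17],R); print(get_state()['time'],F())
move_l([.5405,.2433,.087],vel=.12); f0=F(); print(f0)
gripper_to(0.0,f_grip=40); s=get_state(); print(s['time'],s['grip_width'],F())
move_l([.5405,.2433,.15],vel=.1); s=get_state();print(s['time'],s['grip_width'],F(),s['wrist_torque'])
save("side","lift_s");save("top","lift_t")
E
```

```text
4.475 [ 0.1965 -0.1509  0.4063]
[ 0.1431  0.0352 -0.0558]
6.05 0.02714776483561498 [ 0.0592 -0.4254  4.0778]
6.9167 0.027320384527465904 [-0.3054  0.054  -2.5574] [ 0.0296  0.0654 -0.0151]
```

```bash
cd pics; python3 -c "
import cv2
a=cv2.imread('lift_s.png')[120:360,80:400];b=cv2.imread('lift_t.png')[100:340,120:440]
cv2.imwrite('lift2.png',cv2.resize(cv2.vconcat([a,b]),None,fx=1.2,fy=1.2))"
```

```text
(no output)
```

View pics/lift2.png

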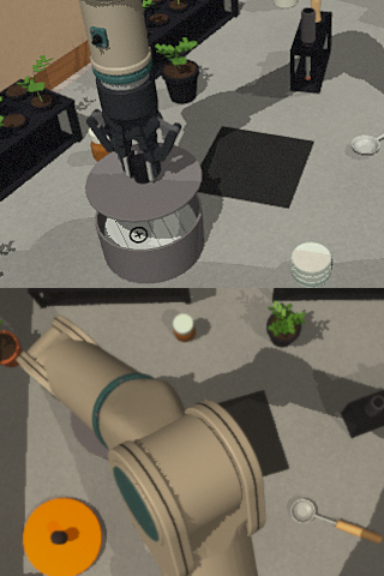

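```bash
python3 - <<'E'
from h import *
x,y=.509,.0065
move_l([x,y,.15],vel=.2)
move_l([x,y,.032],vel=.12); f0=F(6); print(get_state()['time'],f0)
z=.032
while z>.012:
    z-=.001; move_l([x,y,z],vel=.03); f=F(2)
    if f[2]-f0[2]>1.2: break
print(z,get_state()['tool_pos'],f,get_state()['time'])
save("side","low_s")
E
```

```text
9.675 [ 0.0344 -0.001  -2.9623]
0.022999999999999993 [0.5091 0.0065 0.0233] [-1.0453 -0.3106  2.3458] 12.225
```

View pics/low_s.png

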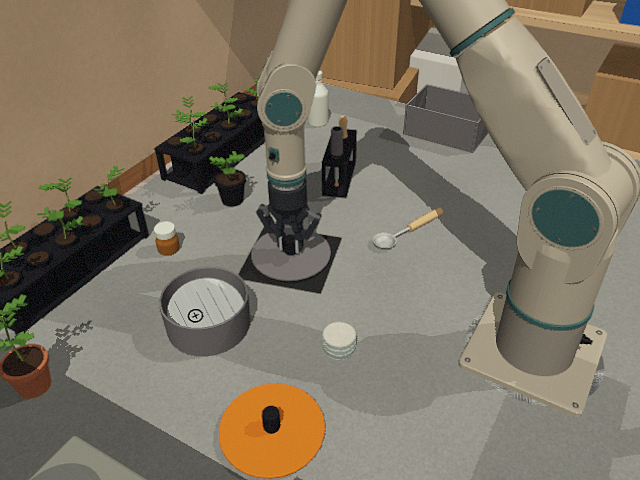

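```bash
python3 - <<'E'
from h import *
gripper_to(.06); print(F(3))
move_l([.509,.0065,.11],vel=.15)
R=down(np.deg2rad(20))
movep([.545,-.2645,.23],R); print(get_state()['time'])
save("side","p_s");save("top","p_t")
for c in("side","top"):
    for q in("spot","plate","dish","lid","lid_knob","probe_grip"):
        print(c,q,[(round(d['conf'],2),[round(float(x),1) for x in d['point']]) for d in tip_of(q,c)][:3])
E
cd pics; python3 -c "
import cv2
a=cv2.imread('p_s.png')[230:370,130:350];cv2.imwrite('pa.png',cv2.resize(a,None,fx=3.5,fy=3.5,interpolation=2))
b=cv2.imread('p_t.png')[160:280,170:370];cv2.imwrite('pb.png',cv2.resize(b,None,fx=4,fy=4,interpolation=2))"
```

```text
[ 0.1107 -0.3532 -0.0761]
14.6167
side spot [(0.74, [194.8, 314.0])]
side plate [(0.62, [206.5, 312.5])]
side dish [(0.92, [208.9, 323.9])]
side lid [(0.74, [273.1, 429.5]), (0.61, [287.7, 255.6]), (0.37, [341.6, 174.5])]
side lid_knob [(0.76, [293.2, 243.4]), (0.72, [270.7, 417.4])]
side probe_grip [(0.58, [338.7, 140.5])]
top spot [(0.63, [213.6, 208.3])]
top plate [(0.7, [219.5, 213.5])]
top dish [(0.67, [215.4, 210.8])]
top lid [(0.85, [316.8, 222.1]), (0.74, [214.2, 209.2]), (0.69, [170.6, 306.8])]
top lid_knob [(0.85, [166.6, 309.0]), (0.57, [316.6, 218.7])]
top probe_grip [(0.66, [430.2, 202.9])]
```

View pics/pa.png

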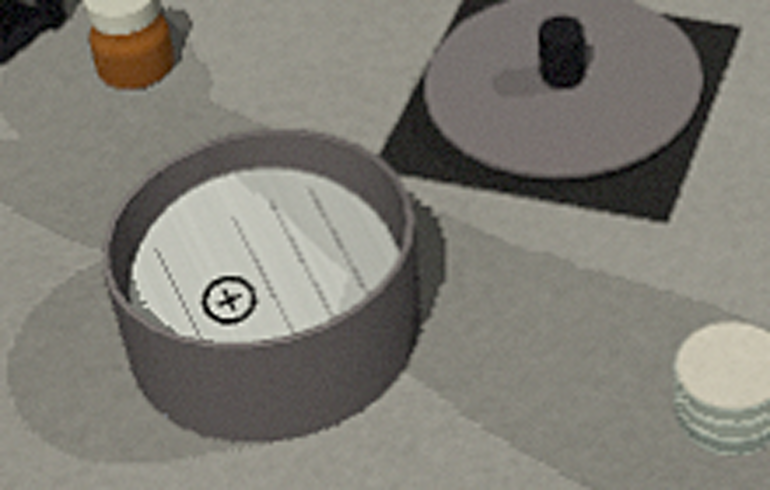

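View pics/pb.png

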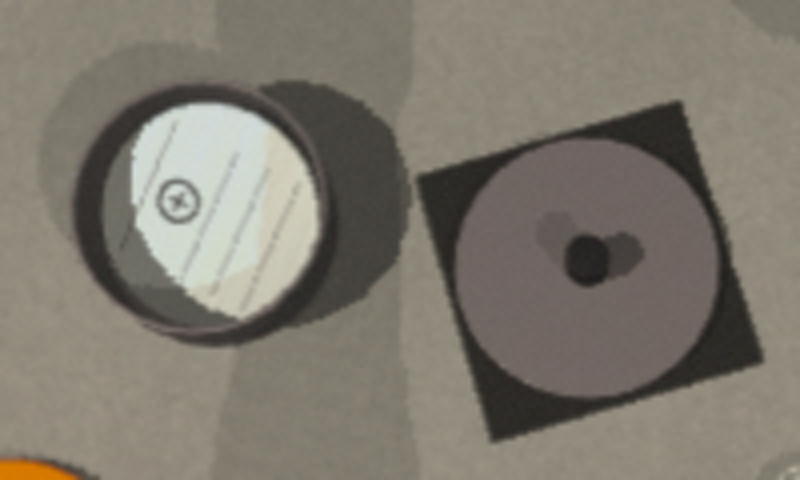

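View pics/p_s.png

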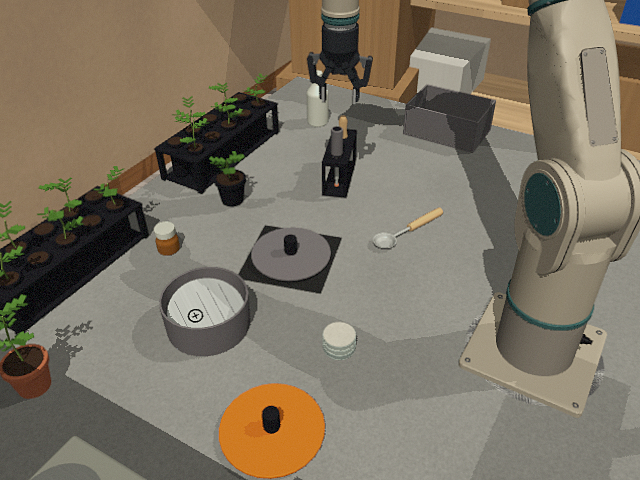

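```bash
python3 - <<'E'
from h import *
sT=[170+178/4-.4,160+201.5/4-.4]; sS=[130+229/3.5-.35,230+299/3.5-.35]
print("spot",onz("top",[sT],.036),onz("side",[sS],.036),tri(sS,sT))
# line endpoints in crops on plane: use several
top=np.array([[178,122],[121,250],[238,153],[183,275],[270,169],[211,293],[300,183],[242,310]])/4+[169.6,159.6]
sd=np.array([[157,249],[199,338],[233,217],[292,333],[273,200],[329,314],[310,187],[367,291]])/3.5+[129.65,229.65]
np.save('lines.npy',np.array([top,sd]))
# dish centre: rim ellipse masks
for c in("top","side"):
    camera(c)
    for q in("dish","lid","plate"):
        for d in masks_of(q,c)[:2]:
            cs=max(cv2.findContours(d['region'].astype(np.uint8),0,2)[0],key=cv2.contourArea).reshape(-1,2)
            P=onz(c,cs,{"dish":.075,"lid":.017,"plate":.036}[q])[:,:2].astype(np.float32)
            print(c,q,d['conf'],cv2.fitEllipse(P))
# lines on sloped plane for yaw hypotheses
for psi in np.deg2rad([-35,-25,-20,-15,-10,0,10]):
    ex=np.array([np.cos(psi),np.sin(psi),0]);
    n=np.array([0,0,1])*np.cos(.31416)-ex*np.sin(.31416)
    C=np.array([.541,.243,.036]); out=[]
    for c,L in(("top",top),("side",sd)):
        o,r=ray(c,L); t=((C-o)@n)/(r@n); X=o+r*t[:,None]
        d=X[::2]-X[1::2]; out.append(np.rad2deg(np.arctan2(d[:,1],d[:,0])).round(1)); 
    print(np.rad2deg(psi),out[0],out[1])
E
```

```text
spot [[0.5516 0.2612 0.036 ]] [[0.5524 0.2618 0.036 ]] [0.5521 0.2615 0.0358]
top dish 0.63 ((0.5376314520835876, 0.23835037648677826), (0.15687169134616852, 0.16958650946617126), 130.2076873779297)
top lid 0.93 ((0.5090923309326172, 0.00499056838452816), (0.16458532214164734, 0.17027917504310608), 51.81828308105469)
top lid 0.6 ((0.30862313508987427, 0.3707883954048157), (0.1627030223608017, 0.16601184010505676), 150.18519592285156)
top plate 0.67 ((0.5445741415023804, 0.2419685274362564), (0.13306395709514618, 0.14171366393566132), 96.73345184326172)
side dish 0.76 ((0.5202878713607788, 0.262954443693161), (0.1596221923828125, 0.22424224019050598), 45.664974212646484)
side lid 0.82 ((0.5069513916969299, 0.00872301310300827), (0.1626357138156891, 0.1675417721271515), 15.160346984863281)
side lid 0.81 ((0.30719608068466187, 0.3755258321762085), (0.16539987921714783, 0.16739095747470856), 34.06827163696289)
side plate 0.67 ((0.5594672560691833, 0.22878485918045044), (0.1226440891623497, 0.13587099313735962), 121.56285095214844)
-35.0 [-28.3 -28.2 -29.3 -28.2] [-29.2 -28.6 -29.9 -27.9]
-25.0 [-28.4 -28.3 -29.3 -28.2] [-29.2 -28.6 -29.9 -27.9]
-20.0 [-28.3 -28.2 -29.3 -28.1] [-29.2 -28.6 -29.9 -28. ]
-14.999999999999998 [-28.2 -28.2 -29.2 -28.1] [-29.2 -28.7 -30.  -28. ]
-10.0 [-28.1 -28.  -29.1 -28. ] [-29.3 -28.8 -30.1 -28.1]
0.0 [-27.8 -27.7 -28.8 -27.7] [-29.5 -29.  -30.4 -28.5]
10.0 [-27.3 -27.3 -28.4 -27.4] [-29.8 -29.4 -30.8 -29. ]
```

```bash
python3 - <<'E'
from h import *
top,sd=np.load('lines.npy')
Q=[]
for i in range(4):
    ot,rt=ray("top",top[2*i:2*i+2]); os,rs=ray("side",sd[2*i:2*i+2])
    n1=np.cross(rt[0],rt[1]);n2=np.cross(rs[0],rs[1]); d=np.cross(n1,n2); d/=np.linalg.norm(d); d*=np.sign(d[0])
    n1/=np.linalg.norm(n1);n2/=np.linalg.norm(n2)
    p=np.linalg.lstsq(np.vstack([n1,n2,d]),np.array([n1@ot,n2@os,d@[.541,.243,.036]]),rcond=None)[0]
    Q.append(p); print(p,d,"elev",np.rad2deg(np.arcsin(d[2])),"az",np.rad2deg(np.arctan2(d[1],d[0])))
Q=np.array(Q);print(np.diff(Q,axis=0), Q[3]-Q[0])
s=np.array([.5521,.2615,.036])
# rim by edge: fit in top picture, show overlay of predicted geometry
C=np.array([.5415,.243,0]);psi=np.deg2rad(-29)
ex=np.array([np.cos(psi),np.sin(psi),0]);ey=np.array([-ex[1],ex[0],0]);px=ex*np.cos(.31416)+np.array([0,0,np.sin(.31416)])
C=s-.022*ey; print("C from spot",C)
th=np.linspace(0,2*np.pi,200)
rows=[]
for c,f,(x0,y0,x1,y1),k in(("side","p_s",(140,250,270,370),3.),("top","p_t",(170,160,270,260),3.6)):
    im=cv2.imread(f"pics/{f}.png");im=cv2.resize(im[y0:y1,x0:x1],None,fx=k,fy=k,interpolation=2)
    for r,z,col in((.080,.075,(0,0,255)),(.080,0,(0,255,255))):
        X=np.c_[C[0]+r*np.cos(th),C[1]+r*np.sin(th),0*th+z]
        cv2.polylines(im,[((proj(c,X)-[x0,y0]+.5)*k).astype(np.int32)],True,col,1)
    X=C+.071*(np.cos(th)[:,None]*px+np.sin(th)[:,None]*ey)
    cv2.polylines(im,[((proj(c,X)-[x0,y0]+.5)*k).astype(np.int32)],True,(0,255,0),1)
    X=s+.0125*(np.cos(th)[:,None]*px+np.sin(th)[:,None]*ey)
    cv2.polylines(im,[((proj(c,X)-[x0,y0]+.5)*k).astype(np.int32)],True,(255,0,0),1)
    rows.append(im[:360,:390] if im.shape[1]>=390 else cv2.copyMakeBorder(im,0,0,0,390-im.shape[1],0))
cv2.imwrite("pics/ov.png",np.hstack(rows))
E
```

```text
[0.5636 0.2803 0.0311] [ 0.825  -0.4549  0.3354] elev 19.599487522449873 az -28.870893286558683
[0.5422 0.2421 0.0316] [ 0.8334 -0.4513  0.3189] elev 18.59772074589871 az -28.43584533711595
[0.531  0.2229 0.0323] [ 0.8218 -0.4668  0.3268] elev 19.075586797284984 az -29.59905561570306
[0.5204 0.2032 0.0343] [ 0.8418 -0.4488  0.3   ] elev 17.459413972818176 az -28.06178728371339
[[-0.0214 -0.0382  0.0006]
 [-0.0112 -0.0193  0.0006]
 [-0.0107 -0.0197  0.0021]] [-0.0432 -0.0771  0.0033]
C from spot [0.5414 0.2423 0.036 ]
```

View pics/ov.png

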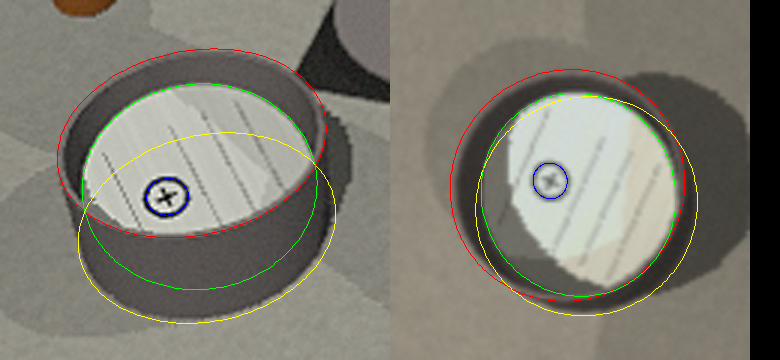

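```bash
python3 - <<'E'
from h import *
x,y=.545,-.2645
move_l([x,y,.112],vel=.12); print(F(3))
gripper_to(0.0,f_grip=60); s=get_state(); print(s['time'],s['grip_width'],F(3))
move_l([x,y,.112+.125],vel=.12); s=get_state(); print(s['time'],s['grip_width'],F(5),s['tool_pos'])
save("side","pr_s");save("top","pr_t")
for c in ("side","top"):
    for q in("probe_grip","tip_end","probe"):
        print(c,q,[(round(d['conf'],2),[round(float(v),1) for v in d['point']]) for d in tip_of(q,c)][:2])
t=s['tool_pos'];print(proj("side",[t+[0,0,.019],t+[0,0,.019-.035],t+[0,0,.019-.12]]))
E
cd pics; python3 -c "
import cv2
a=cv2.imread('pr_s.png')[20:220,240:440];cv2.imwrite('pra.png',cv2.resize(a,None,fx=3,fy=3,interpolation=2))"
```

```text
[ 0.0399  0.2292 -0.032 ]
17.2917 0.026945704356037378 [2.8038 0.6061 3.6051]
18.5333 0.026684496638983205 [-0.4485  0.0837 -1.0835] [ 0.5442 -0.2645  0.2361]
side probe_grip [(0.78, [341.8, 92.1])]
side tip_end [(0.56, [338.5, 141.3])]
side probe [(0.96, [340.0, 110.6])]
top probe_grip [(0.66, [444.1, 190.9]), (0.43, [216.0, 210.0])]
top tip_end []
top probe [(0.43, [441.0, 193.6])]
[[339.6469  92.4252]
 [339.4784 107.0844]
 [339.0977 140.6874]]
```

View pics/pra.png

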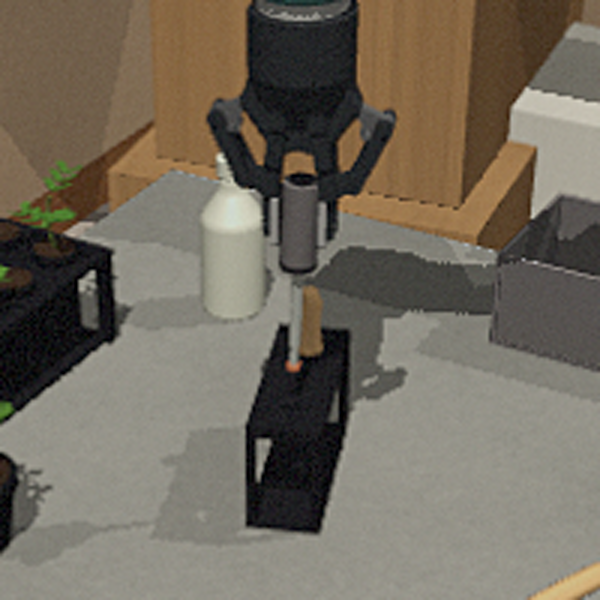

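```bash
python3 - <<'E'
from h import *
print("campos",ray("side",[[0,0]])[0],ray("top",[[0,0]])[0])
P=np.array([.50,.20,.30])
for i,a in enumerate([20,-70]):
    movep(P,down(np.deg2rad(a))); wait(.3)
    s=get_state(); im=save("side",f"hv{i}"); print(s['time'],s['tool_pos'],s['tcp_rot'])
    np.savez(f"hv{i}.npz",p=s['tool_pos'],R=s['tcp_rot'])
    for q in("tip_end","probe_grip","probe"):
        print(q,[(round(d['conf'],2),[round(float(v),1) for v in d['point']]) for d in tip_of(q,"side")][:2])
    for h in(.019,-.016,-.101): print(proj("side",[s['tool_pos']-s['tcp_rot'][:,2]*h]))
    u,v=proj("side",[s['tool_pos']-[0,0,.03]])[0].astype(int)
    cv2.imwrite(f"pics/hvz{i}.png",cv2.resize(im[v-75:v+75,u-50:u+50,::-1],None,fx=4,fy=4,interpolation=2)); print("crop origin",u-50,v-75)
E
cd pics; python3 -c "
import cv2
cv2.imwrite('hvz.png',cv2.hconcat([cv2.imread('hvz0.png'),cv2.imread('hvz1.png')]))"
```

```text
campos [-0.0549  0.8226  0.8735] [0.2873 0.0141 1.2957]
21.0333 [0.5003 0.1994 0.2999] [[-0.341   0.9401 -0.0002]
 [ 0.9401  0.341  -0.0001]
 [ 0.     -0.0002 -1.    ]]
tip_end [(0.46, [228.0, 240.3])]
probe_grip [(0.66, [225.0, 180.8])]
probe [(0.92, [225.8, 200.0])]
[[221.6949 178.6467]]
[[224.116  196.5878]]
[[229.531  236.9952]]
crop origin 175 128
22.7667 [0.5    0.1999 0.2999] [[ 0.9397  0.3421 -0.0001]
 [ 0.3421 -0.9397  0.    ]
 [-0.0001 -0.0001 -1.    ]]
tip_end [(0.36, [231.3, 238.3])]
probe_grip [(0.61, [226.3, 181.1])]
probe []
[[221.624  178.7927]]
[[224.0455 196.7393]]
[[229.4614 237.158 ]]
crop origin 174 128
```

View pics/hvz.png

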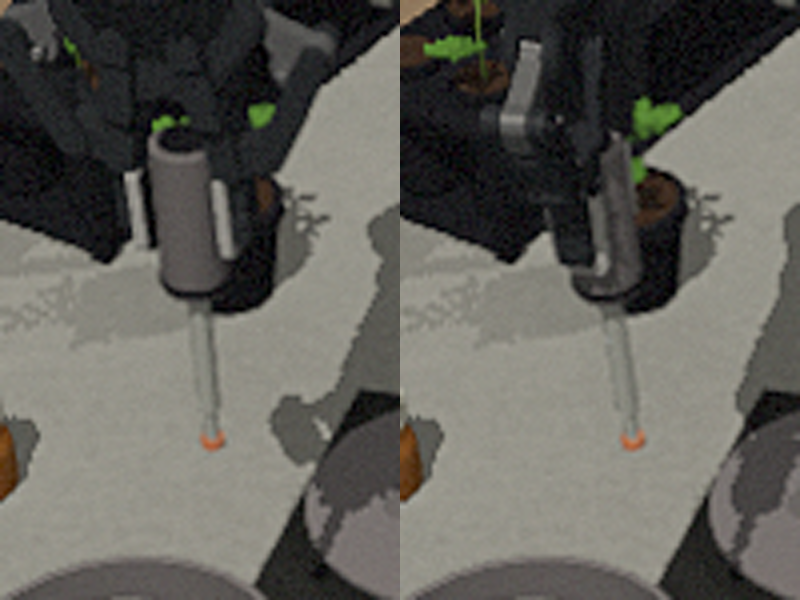

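```bash
python3 - <<'E'
import cv2,numpy as np
r=[]
for i,(u,v) in enumerate(((203,160),(203,160))):
    im=cv2.imread(f"pics/hv{i}.png")[v:v+85,u:u+50]
    im=cv2.resize(im,None,fx=7,fy=7,interpolation=cv2.INTER_NEAREST)
    for k in range(0,85,5): cv2.line(im,(0,k*7),(6 if k%10 else 14,k*7),(0,255,255),1)
    for k in range(0,50,5): cv2.line(im,(k*7,0),(k*7,6 if k%10 else 14),(0,255,255),1)
    r.append(im)
cv2.imwrite("pics/z7.png",np.hstack(r))
E
```

```text
(no output)
```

View pics/z7.png

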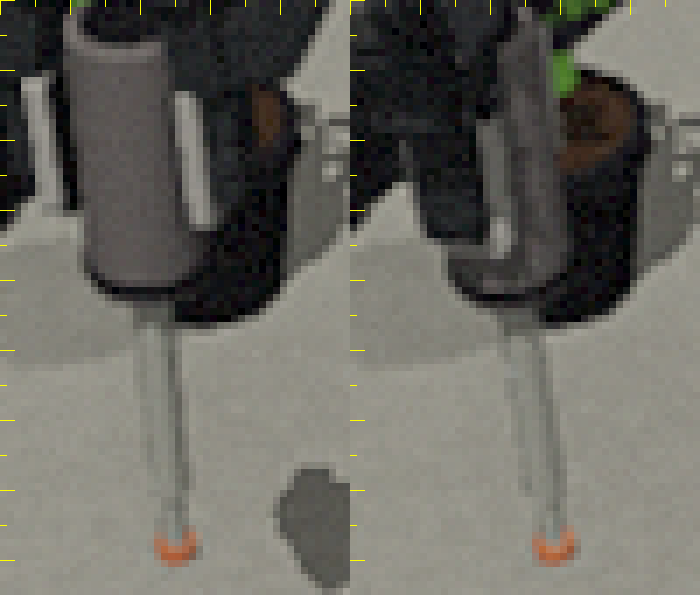

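```bash
python3 - <<'E'
import cv2,numpy as np
r=[]
b=cv2.imread("pics/p_s.png").astype(int)
for i,(u,v) in enumerate(((203,160),(203,160))):
    im=np.abs(cv2.imread(f"pics/hv{i}.png").astype(int)-b).max(2)
    im=np.clip(im*5,0,255).astype(np.uint8)[v:v+85,u:u+50]
    r.append(cv2.resize(im,None,fx=7,fy=7,interpolation=cv2.INTER_NEAREST))
cv2.imwrite("pics/z8.png",np.hstack(r))
E
```

```text
(no output)
```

View pics/z8.png

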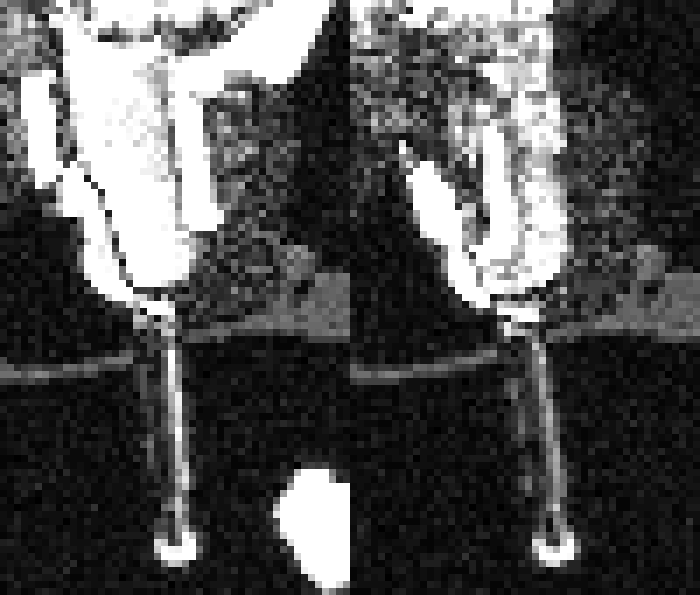

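```bash
python3 - <<'E'
from h import *
P=np.array([.27,.52,.45])
for P in ([.27,.52,.45],[.3,.5,.5],[.25,.5,.55]):
    P=np.array(P); print(P,proj("side",[P+[0,0,.06],P-[0,0,.1]]).round(),[solve_ik(P,down(np.deg2rad(a))) is not None for a in(20,-25,-70,-115,65)],np.linalg.norm(P-ray("side",[[0,0]])[0]))
E
```

```text
[0.27 0.52 0.45] [[184. 248.]
 [206. 363.]] [True, True, True, True, True] 0.6136310128524797
[0.3 0.5 0.5] [[164. 182.]
 [190. 308.]] [True, True, True, True, True] 0.607939337463596
[0.25 0.5  0.55] [[201. 148.]
 [223. 290.]] [True, True, True, True, True] 0.5493127549977614
```

```bash
python3 - <<'E'
from h import *
P=np.array([.27,.51,.48])
for i,a in enumerate((-70,-25,20)):
    movep(P,down(np.deg2rad(a))); wait(.25)
    s=get_state(); im=save("side",f"c{i}"); print(s['time'],s['tool_pos'])
    np.savez(f"c{i}.npz",p=s['tool_pos'],R=s['tcp_rot'])
    print([(round(d['conf'],2),d['point']) for d in tip_of("tip_end","side")][:1],proj("side",[s['tool_pos']-s['tcp_rot'][:,2]*h for h in(.019,-.016,-.101)]))
    cv2.imwrite(f"pics/cz{i}.png",cv2.resize(im[200:350,140:240,::-1],None,fx=4,fy=4,interpolation=cv2.INTER_CUBIC))
E
cd pics; python3 -c "
import cv2
cv2.imwrite('cz.png',cv2.resize(cv2.hconcat([cv2.imread(f'cz{i}.png') for i in range(3)]),(800,400),interpolation=3))
cv2.imwrite('czb.png',cv2.hconcat([cv2.imread(f'cz{i}.png') for i in (0,2)]))"
```

```text
24.7833 [0.2708 0.5095 0.4796]
[(0.56, [212.3, 339.5])] [[192.7227 250.9276]
 [197.8286 278.5181]
 [208.6815 337.8143]]
25.8583 [0.2699 0.51   0.4801]
[(0.42, [208.8, 336.8])] [[193.0801 251.2145]
 [198.1556 278.8478]
 [208.9416 338.2293]]
26.925 [0.2699 0.51   0.4801]
[(0.61, [206.8, 339.5])] [[193.0721 251.217 ]
 [198.1465 278.8517]
 [208.9304 338.2362]]
```

View pics/czb.png

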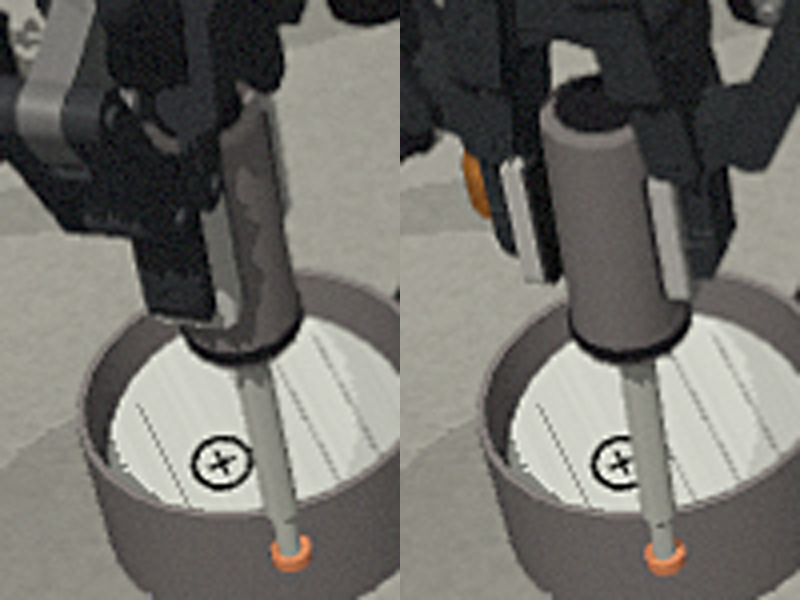

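View pics/cz1.png

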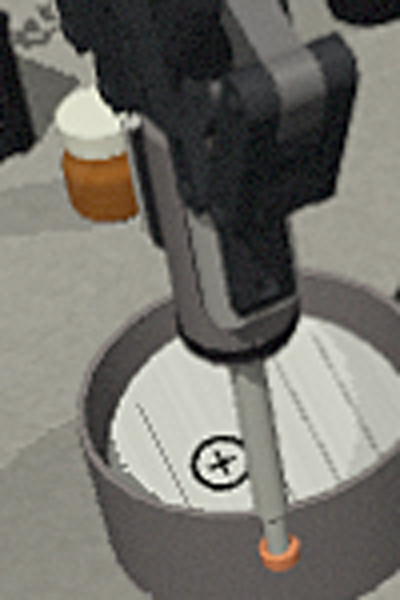

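```bash
cat > straight.py <<'E'
from h import *
def straight(i,pre="c",k=10,hs=np.arange(-40,125,.5),ls=np.arange(-20,20,.1)):
    D=np.load(f"{pre}{i}.npz");p,R=D['p'],D['R'];im=cv2.imread(f"pics/{pre}{i}.png")
    o=ray("side",[[0,0]])[0]; g=p-R[:,2]*.019; ax=R[:,2]
    X=[]
    lat=np.cross(g-o,ax);lat/=np.linalg.norm(lat)   # horizontal-ish
    if (camera_params("side")["R"]@lat)[0]<0: lat=-lat
    for h in hs: X.append(g+ax*h*1e-3+lat*ls[:,None]*1e-3)
    uv=proj("side",np.array(X)).reshape(len(hs),len(ls),2).astype(np.float32)
    return cv2.remap(im,uv[:,:,0],uv[:,:,1],cv2.INTER_CUBIC),lat,R
if __name__=="__main__":
    rows=[]
    for i in range(3):
        S,lat,R=straight(i); print(i,"lat.x",lat@R[:,0],"lat.y",lat@R[:,1])
        S=cv2.resize(S,(260,560))
        for m in range(-20,21,5): x=int((m+20)/40*260);cv2.line(S,(x,0),(x,6 if m else 560),(0,255,255),1)
        for h in range(-40,125,20): y=int((h+40)/165*560);cv2.line(S,(0,y),(8,y),(0,255,255),1)
        rows.append(S)
    cv2.imwrite("pics/st.png",np.hstack(rows))
E
python3 straight.py
```

```text
0 lat.x -0.8968848036145661 lat.y 0.4422642298957275
1 lat.x -0.9462043151735057 lat.y -0.3235697667382371
2 lat.x -0.44030384132006745 lat.y -0.897848833222382
```

View pics/st.png

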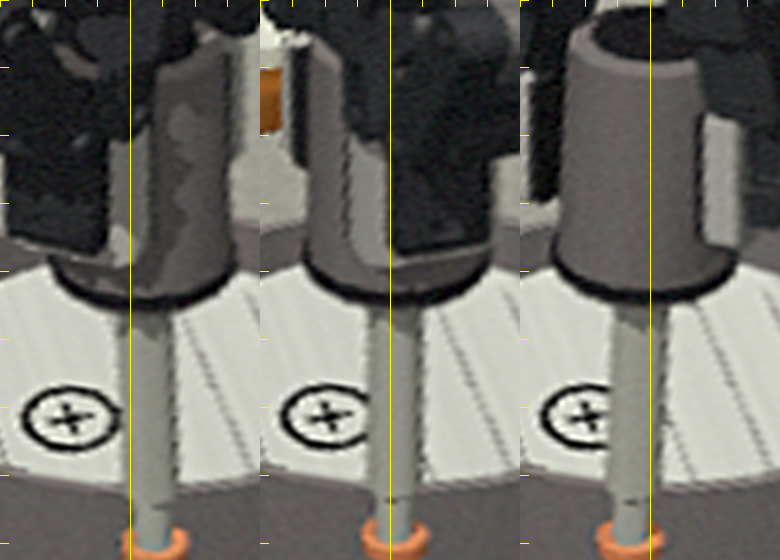

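```bash
cat > press.py <<'E'
from h import *
psi=np.deg2rad(-28.8); th=np.deg2rad(18)
n=np.array([-np.sin(th)*np.cos(psi),-np.sin(th)*np.sin(psi),np.cos(th)])
ex=np.array([np.cos(psi)*np.cos(th),np.sin(psi)*np.cos(th),np.sin(th)]); ey=np.cross(n,ex)
at=np.array([-.005,.0315,1.]); at/=np.linalg.norm(at)
M=R_of(at,[0,1,0])
R=R_of(-n,[np.cos(np.deg2rad(20)),np.sin(np.deg2rad(20)),0])@M.T
off=np.array([-.0021,.0044,.101])
S=np.array([.552,.2615,.036])
def tcp(tip): return np.array(tip)-R@off
E
python3 - <<'E'
from press import *
print(R@at+n, solve_ik(tcp(S+.06*n),R), solve_ik(tcp(S),R))
movep(tcp(S+.07*n),R); print(get_state()['time'])
move_l(tcp(S+.02*n),vel=.08); wait(.2)
s=get_state(); print(s['time'],F(8),n@F(8))
im=save("side","h20"); np.savez("h0.npz",p=s['tool_pos'],R=s['tcp_rot'])
save("top","h20t")
print(s['tool_pos']-tcp(S+.02*n), proj("side",[S,S+.02*n]))
cv2.imwrite("pics/h20z.png",cv2.resize(im[230:350,150:250,::-1],None,fx=5,fy=5,interpolation=cv2.INTER_CUBIC))
E
```

```text
[ 0. -0. -0.] [-0.34    0.612  -0.5978  1.8671  0.8346  0.8953 -1.0584] [-0.3679  0.6923 -0.5132  1.8937  0.9226  0.7898 -1.1219]
28.5917
29.5667 [-0.1156 -0.118  -0.8766] -0.7370727447218393
[0.0001 0.0003 0.0005] [[195.3752 315.0632]
 [195.2366 309.933 ]]
```

View pics/h20z.png

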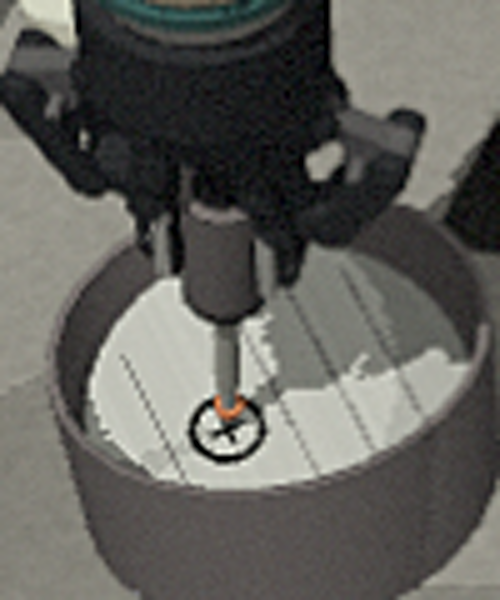

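View pics/h20t.png

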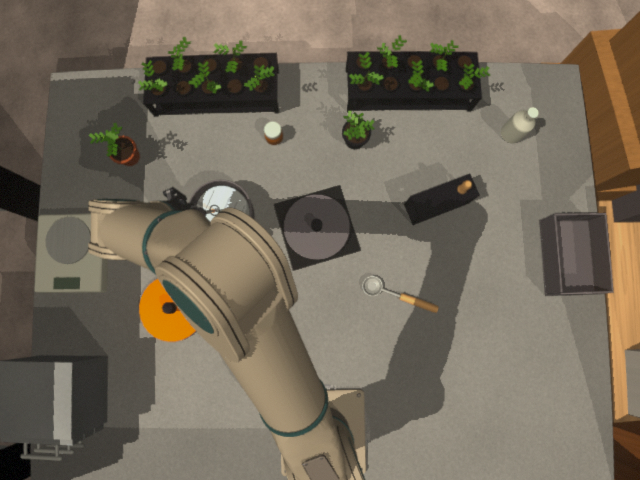

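```bash
python3 - <<'E'
from press import *
f0=F(10)@n; print(f0)
d=.008; move_l(tcp(S+d*n),vel=.05); wait(.2); f=F(6)@n; print(d,f-f0)
k=0
while d>-.006 and f-f0<1.0:
    d-=.001; move_l(tcp(S+d*n),vel=.03); wait(.05); f=F(6)@n; print(round(d,4),round(f-f0,2))
s=get_state(); print(s['time'],F(6),s['tool_pos']-tcp(S+d*n))
im=save("side","ct")
cv2.imwrite("pics/ctz.png",cv2.resize(im[250:340,160:240,::-1],None,fx=7,fy=7,interpolation=cv2.INTER_CUBIC))
E
```

```text
-1.025175653749074
0.008 0.33324507597522235
0.007 -0.08
0.006 0.25
0.005 0.21
0.004 0.84
0.003 1.46
32.7917 [0.0592 0.34   0.3593] [0.     0.0001 0.0001]
```

View pics/ctz.png

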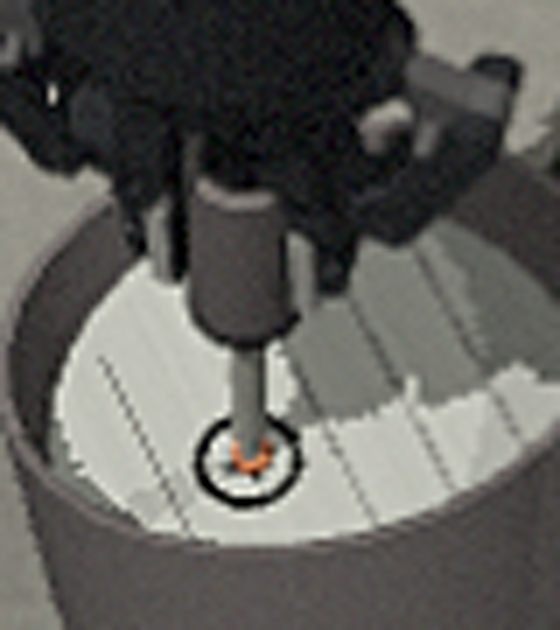

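```bash
cat > rect.py <<'E'
from press import *
def rect(f,out,S0=S,half=.02,k=14):
    im=cv2.imread(f"pics/{f}.png"); g=np.arange(-half,half,.001/k)
    # rows: +x up ; cols: +y left
    A,B=np.meshgrid(-g,-g,indexing='ij')
    X=S0+A[...,None]*ex+B[...,None]*ey
    uv=proj("side",X).reshape(*A.shape,2).astype(np.float32)
    o=cv2.remap(im,uv[...,0],uv[...,1],cv2.INTER_CUBIC); c=len(g)//2
    for m in range(-15,16,5):
        cv2.line(o,(c+m*k,0),(c+m*k,8),(0,255,255),1);cv2.line(o,(0,c+m*k),(8,c+m*k),(0,255,255),1)
    cv2.imwrite(f"pics/{out}.png",o); return o
E
python3 -c "
from rect import *
a=rect('p_s','ra',k=9);b=rect('ct','rb',k=9);cv2.imwrite('pics/rab.png',np.hstack([a,b]))"
```

```text
(no output)
```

View pics/rab.png

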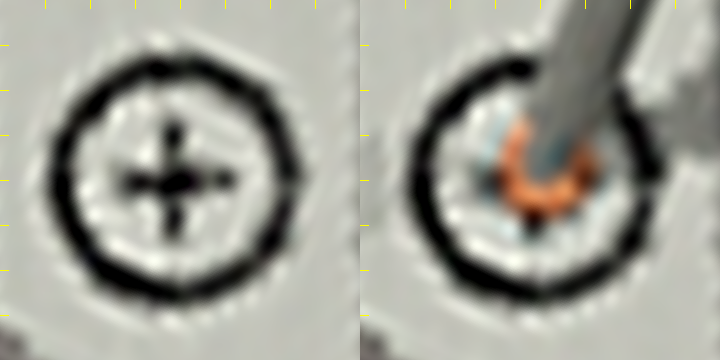

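```bash
cat >> press.py <<'E'
S2=S-.0010*ex+.0012*ey
E
python3 - <<'E'
from press import *
move_l(tcp(S+.012*n),vel=.05); move_l(tcp(S2+.012*n),vel=.03); wait(.3)
f0=F(20)@n; print('f0',f0)
D=[];Y=[]
for d in (.004,.002,.001,0.):
    move_l(tcp(S2+d*n),vel=.03); wait(.15); f=F(12)@n-f0; p=get_state()['tool_pos']; da=(p-tcp(S2))@n
    D.append(da);Y.append(f); print(d,da,round(f,2))
k,b=np.polyfit(D,Y,1); print("slope",k,"contact(fit)",-b/k,"contact(k=400)",np.mean(np.array(Y)/400+D))
s=get_state();print(s['time'],s['tool_pos']-tcp(S2+d*n))
im=save("side","p1"); np.savez("p1.npz",p=s['tool_pos'],R=s['tcp_rot'])
from rect import *
a=rect('p1','ra',k=9)
z=cv2.resize(im[260:335,165:225,::-1],(288,360),interpolation=3)
# straight along n through S2
o=ray("side",[[0,0]])[0];lat=np.cross(S-o,n);lat/=np.linalg.norm(lat)
if (camera_params("side")["R"]@lat)[0]<0: lat=-lat
X=np.array([S2+n*h*1e-3+lat*np.arange(-20,20,.1)[:,None]*1e-3 for h in np.arange(150,-10,-.4)])
uv=proj("side",X).reshape(400,400,2).astype(np.float32)
st=cv2.resize(cv2.remap(im[:,:,::-1].copy(),uv[...,0],uv[...,1],2),(360,360)); cv2.line(st,(180,0),(180,360),(0,255,255),1)
cv2.imwrite("pics/fin1.png",np.hstack([a,st]))
print("lat.x tool",lat@R[:,0],lat@R[:,1])
E
```

```text
f0 -0.835017449181821
0.004 0.0040599126265612505 0.91
0.002 0.0020615053595674747 1.67
0.001 0.001030670961095675 1.95
0.0 2.734762718277008e-05 2.1
slope -302.44656474481917 contact(fit) 0.0072765559082601855 contact(k=400) 0.005939660032211093
36.725 [0.     0.0001 0.    ]
lat.x tool -0.31256469465170267 -0.9494734536399123
```

View pics/fin1.png

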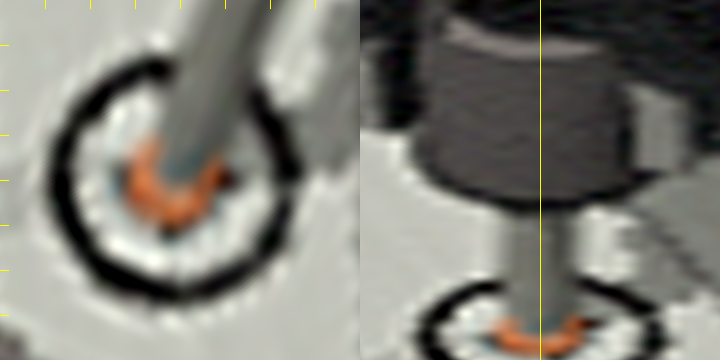

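```bash
python3 - <<'E'
from press import *
def FL(T):
    f=[]
    for i in range(int(T/.02)): wait(.02); f.append(get_state()['force']@n)
    f=np.array(f); return f.mean(), f.std(), [round(x.mean(),2) for x in np.array_split(f,4)]
print(0,FL(1.2))
move_l(tcp(S2-.0015*n),vel=.02); wait(.2); print(-.0015,FL(1.6)); s=get_state(); print(s['time'],s['grip_width'],(s['tool_pos']-tcp(S2))@n, s['force'])
E
```

```text
0 (np.float64(1.459351762159149), np.float64(0.5494490881770384), [np.float64(1.57), np.float64(1.22), np.float64(1.57), np.float64(1.47)])
-0.0015 (np.float64(2.1003487584013465), np.float64(0.4763351368873645), [np.float64(2.04), np.float64(2.1), np.float64(2.09), np.float64(2.18)])
39.5583 0.02653338525207496 -0.0014772240105473964 [0.7246 0.8631 2.4666]
```

```bash
python3 - <<'E'
from rect import *
im=save("side","fin"); s=get_state(); print(s['time'],s['joint_vel'].max(),s['tool_pos']-tcp(S2-.0015*n))
a=rect('fin','rf',k=9)
cv2.imwrite("pics/finc.png",np.hstack([a,cv2.resize(im[200:380,140:360,::-1],(440,360),interpolation=3)]))
E
```

```text
39.6083 0.0009951310600566593 [0. 0. 0.]
```

View pics/finc.png

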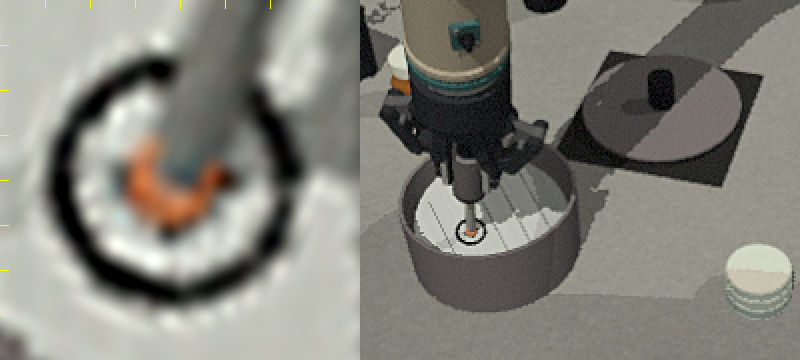

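The foot sits on the cross inside the ring, at about (170,183) in the left panel. The arm is steady, and the lid lies flat on the mat.

```bash
python3 -c "
from station import *
sign_off(); print(get_state()['time'])"
```

```text
the job is handed in; nothing more can be done
the job is handed in; nothing more can be done
```

The lid is off the dish and flat on the mat. The probe is held still with its tip pressed on the cross inside the ring. I handed the job in at about 39.6 s of the 66 s; no verdict was reported.

**Lid:** I lowered it until it touched. In the top picture its centre came out about 1.5 mm from the mat centre I had aimed for.

**Tip position:** in the last picture the foot is about 1 mm or less from the cross, after one correction of about 1.5 mm.

**Squareness:** the probe sat about 1.8° crooked in the grip, so I corrected for that. The side camera then shows it square to within about 0.5° in the one direction it can see. I could not check the other direction at the press; in the earlier pictures the tilt that way was about 0.3°.

**Spring tip:** the rise in wrist force is about 3.0 N, so the tip is pushed in about 7.5 mm. The reading is noisy, about ±0.5 N per sample, so I averaged it over 1.6 s.

**Checks that disagreed:**
- The tip touched about 6 mm earlier than predicted, so I set the depth by force and not by geometry.
- One short force-against-depth fit gave about 300 N/m instead of 400. The longer averages gave about 430, so I put the low value down to noise.

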